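Dose the portafilter at the grinder and lift it out level

ROBOT

A 6-joint arm with a two-finger parallel gripper is mounted at the origin on the work surface. World frame = base frame: x ahead of the robot, y to its left, z up, the work surface at z = 0. Lengths are in m, angles in rad, forces in N, time in s.
With the tool pointing down it reaches from about 0.35 to 0.975 m from the base axis. Payload 4.9 kg.
Tool frame: the origin (TCP) lies midway between the tips of the shut fingers; the grasp point (between the pads) lies 19 mm behind it; y points along the fingers, z is the direction in which the jaws open and shut, and the axes are right-handed (so a half turn about y gives the same grasp; the last joint's range is limited). The gripper opens to 85 mm and grips with 20 to 120 N. Pads are 22 mm wide; open, the fingers measure 114 mm over their backs; the gripper's body (76 mm by 85 mm) begins 54 mm behind the grasp point. The pads swing forward as they close: fully open they stand 13 mm farther back than shut.
Start: joints at [-1.331, 0.053, 1.613, -0, 1.476, -0.119], TCP at [0.219, -0.585, 0.231] pointing down, gripper open.
Joint ranges: [-3.01, 3.01], [-1.01, 2.22], [0.06, 2.58], [-1.02, 4.17], [0.09, 2.62], [-3.14, 3.14]. Speed limits (rad/s): [2.57, 2.57, 3.14, 3.14, 3.14, 3.14].

INTERFACE

Orientations are given as a 3x3 rotation matrix whose columns are the frame's x, y, z axes.
In Python, from plant import manip, solve_ik, cams, job gives the robot as it stands. Calls block until the motion is done:
- manip.move_to(position, orientation): joint-space move of the TCP to a pose.
- manip.move_l(position, frame=None, speed=0.15, contact_N=None): straight line of the TCP; frame=None keeps the orientation; speed is the mean speed in m/s. With contact_N (N) it stops when the force on the tool has changed by that much, and returns True; else False.
- manip.goto_joints(angles): joint-space move.
- manip.let_go() and manip.close(): open the fingers fully, or close them until they stop; the grip force is fixed at half the most.
- manip.dwell(seconds).
- solve_ik(position, orientation): joint angles nearest the present ones, or None.
- cams.get_image(name): name is "scene" or "side" or "wrist"; returns a dict with "color" (400x640x3 uint8, red, green, blue), "camera_matrix" (3x3 intrinsics, pixels), "k1" (the pictures are not rectified: a ray, as slopes to the right and down, at radius r is drawn at 1 + k1 r^2 times it, then the intrinsics apply), "T" (4x4, takes a point from camera to world coordinates). Camera axes: x right, y down, z forward; pixel columns grow to the right and rows downward; lengths in m; the calibration is good to about 2 mm. A picture is of the moment at which its call begins. There is no depth.
A pose or a line that the arm cannot do raises manip.IKError and nothing moves.
- job.job_done(): hands the job in, once; it reports no verdict.
Readings, each from a call of its own:
- manip.current_clock(): time.
- manip.current_joint_pos(): joint angles.
- manip.current_dq(): joint speeds.
- manip.current_joint_torque(): joint torques, N m.
- manip.current_tcp_pos(): TCP position.
- manip.current_ee_rot(): TCP orientation.
- manip.current_wrist_force(): force on the tool from outside, world axes, zero at the start.
- manip.current_ft_torque(): the same for the moment, N m.
- manip.current_gripper_width(): finger opening in m.
Only numpy, scipy, OpenCV 4.12 (cv2) and the standard library are available. Lean on these libraries where they do the work, as an engineer would, in place of code of your own. Each camera call takes 0.05 s, during which the arm holds its last target. There are 200 camera calls.

TASK

The portafilter lies on the fork of the coffee grinder, a little short of the sprung dosing switch: take it by its handle, push it straight in along the fork until it stops against the grinder's face, and hold it pressed there for two full seconds while it doses. Then draw it straight back out from under the chute and lift it about ten centimetres higher than the fork, clear of everything, always keeping it level so that no coffee would spill. Finish while still holding it up there in the gripper, level and motionless, and leave the other things on the counter where they stand.

Things in the scene. Friction and masses are not known exactly. Their poses are not given: they have to be found in the camera images.
- portafilter: Portafilter, about 0.36 kg: round steel head 72 mm wide, 30 mm tall, open on top, two side lugs out to 44 mm from the centre; flat-sided wooden handle 24 mm wide, 22 mm high, from 50 to 170 mm from the head's centre. Origin: centre of the head's underside; z up, handle along -x; centre of mass 12 mm towards the handle. It lies on the grinder's fork, 120 mm above the counter.
- handle (a point): Point to grip on the portafilter's handle: on the handle's axis, 100 mm from the head's centre along the portafilter's -x, 20 mm above the head's underside. Same axes as the portafilter.
- grinder: Grinder, fixed: aluminium column 140 x 150 mm, 400 mm tall with amber hopper. Origin: centre of its foot on the counter; z up; front faces -x. Its flat front face, x = -70 mm, is the stop for the head. Fork: two flat steel prongs, no side walls, 8 mm thick, 62 mm wide overall, 34 mm between, from the face to x = -175 mm, top at z = 120 mm. A catch tray below, 18 mm high, reaches x = -190 mm.
- home (a point): Point on the grinder where the centre of the head's underside lies when the portafilter is fully home: x = -106 mm, y = 0, z = 120 mm in the grinder's frame, same axes (push along +x, handle towards -x).
- chute (a point): Centre of the lower end of the grinder's chute nozzle (38 mm across), 188 mm above the counter, 98 mm in front of the grinder's centre. The black housing above it starts at 210 mm height and reaches 118 mm in front of the grinder's centre.
- dose_switch (a joint): Sprung switch: round plunger 18 mm across in the middle of the grinder's front face, axis 136 mm above the counter, 9 mm proud of the face, sliding along the grinder's x. 0 = out, 0.009 m = flush with the face. It pushes back with 4 N when out, 7.5 N when flush, and would push a released portafilter out again. At the start the head is 6 to 20 mm short of it.
- tamper: Bystander: steel coffee tamper, 58 mm base, 75 mm tall. Origin: centre of its underside. Leave it standing.
- espresso_cup: Bystander: white ceramic cup, 64 mm wide, 58 mm tall. Origin: centre of its underside. Leave it standing.
- milk_jug: Bystander: steel milk jug with one handle, 80 mm wide, 85 mm tall. Origin: centre of its underside. Leave it standing.
- bean_jar: Bystander: amber glass jar with steel lid, 90 mm wide, 140 mm tall. Origin: centre of its underside. Leave it standing.
- soap_bottle: Bystander: green plastic bottle, 60 mm wide, 190 mm tall. Origin: centre of its underside. Leave it standing.
- sugar_bowl: Bystander: blue bowl, 90 mm wide, 50 mm tall. Origin: centre of its underside. Leave it standing.
Not all that is in view belongs to the job. Leave any blue or pink look-alike of the portafilter alone.

How it is judged:
On the way:
1. the portafilter is held home on the fork against the grinder, with the dosing switch pushed in, level and steady for 1.5 s (value of joint dose_switch above 0.006 m and x of portafilter in the frame of grinder above -0.114 m and y of portafilter in the frame of grinder between -0.012 and 0.012 m and z of portafilter in the frame of grinder below 0.135 m and linear speed of portafilter below 0.03 m/s and angle between portafilter's own z axis and vertical below 0.12 rad), for 1.5 s.
At the end, for the whole second after the job is handed in: Portafilter held by the fingers alone, 60 mm or more above the fork, its head drawn out over 160 mm from the grinder's centre, level within 0.12 rad, still (under 0.03 m/s, 0.3 rad/s), touching neither grinder nor bystanders; the switch is out again (z of portafilter in the frame of grinder above 0.18 m and x of portafilter in the frame of grinder below -0.16 m and angle between portafilter's own z axis and vertical below 0.12 rad and linear speed of portafilter below 0.03 m/s and angular speed of portafilter below 0.3 rad/s and contact force between portafilter and the fingers above 1 N and contact force between portafilter and grinder below 0.05 N and value of joint dose_switch below 0.002 m and contact force between portafilter and tamper below 0.05 N and contact force between portafilter and espresso_cup below 0.05 N and contact force between portafilter and milk_jug below 0.05 N and contact force between portafilter and bean_jar below 0.05 N and contact force between portafilter and soap_bottle below 0.05 N and contact force between portafilter and sugar_bowl below 0.05 N); the arm keeps its last pose, push and grip.
It fails at once if the portafilter is tipped by more than 0.35 rad (angle between portafilter's own z axis and vertical above 0.35 rad).
It fails at once if a bystander is moved by more than 30 mm (distance of any of tamper, espresso_cup, milk_jug, bean_jar, soap_bottle, sugar_bowl from where it was at the start of the episode above 0.03 m).
It also fails if it takes over 42 s, if anything falls off the work surface, if the arm or the gripper's body presses on something with over 40 N, if the wrist force passes 120 N, or if a joint passes its speed limit or range.

## Working session

There is one attempt and no reset: what is moved stays moved. The work goes in short steps, each a Python script; the robot and the scene stay as the last script left them, time stands still between calls to the robot, and variables do not carry over. Pictures are saved under pics/ and viewed, about 8 in all and at most 12, crops included, and the job is handed in when it is done.

```bash
ls; mkdir -p pics; python3 - <<'E'
from plant import manip, cams
import cv2, numpy as np
for n in ["scene","side","wrist"]:
    d=cams.get_image(n); cv2.imwrite(f"pics/{n}0.png",d["color"][:,:,::-1])
    print(n,d["camera_matrix"].tolist(),d["k1"],np.round(d["T"],4).tolist())
print(manip.current_clock(),manip.current_ee_rot().round(3).tolist() )
E
```

```text
pics
scene [[463.68572567274555, 0.0, 318.9122964837263], [0.0, 463.68572567274555, 198.0703903302077], [0.0, 0.0, 1.0]] 0.03921388638258475 [[0.7713, 0.5358, -0.3436, 0.8599], [0.6364, -0.6555, 0.4065, -0.5434], [-0.0075, -0.5322, -0.8466, 1.178], [0.0, 0.0, 0.0, 1.0]]
side [[429.04440071157364, 0.0, 323.0755024208109], [0.0, 429.04440071157364, 204.91190869689308], [0.0, 0.0, 1.0]] -0.028531868370344625 [[-0.1287, -0.7932, 0.5951, -0.3144], [-0.9917, 0.0992, -0.0822, 0.0536], [0.0061, -0.6008, -0.7994, 1.1435], [0.0, 0.0, 0.0, 1.0]]
wrist [[279.32534893350874, 0.0, 318.9414928112033], [0.0, 279.32534893350874, 198.78541912173154], [0.0, 0.0, 1.0]] -0.03565677981861025 [[0.3504, -0.889, -0.2948, 0.2949], [-0.9366, -0.333, -0.1093, -0.5563], [-0.001, 0.3143, -0.9493, 0.3715], [0.0, 0.0, 0.0, 1.0]]
0.15 [[-0.936, -0.0, 0.351], [-0.351, 0.002, -0.936], [-0.0, -1.0, -0.002]]
```

View pics/scene0.png

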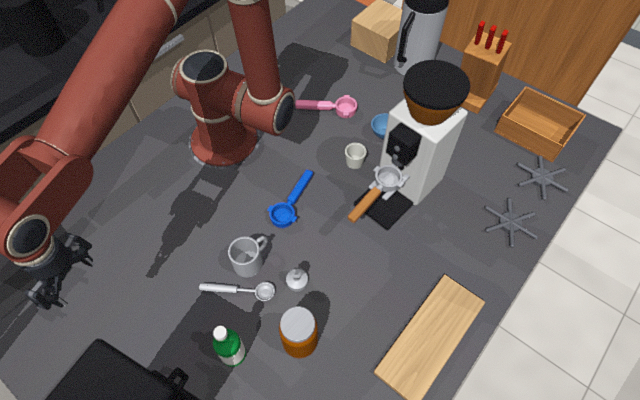

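View pics/side0.png

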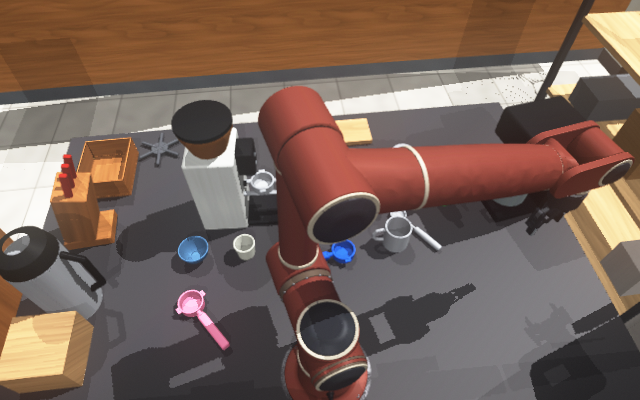

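The scene view shows the portafilter head at about (389,178) and its handle running to (352,216). The grinder face is behind the head and the tray is at (385,208). In the side view the head is at (262,182), but the arm hides the handle.

```bash
cat > h.py <<'E'
import numpy as np, cv2
from plant import manip, solve_ik, cams, job
def ray(d,uv):
    K=d["camera_matrix"]; p=np.atleast_2d(np.array(uv,float)); s=(p-[K[0,2],K[1,2]])/[K[0,0],K[1,1]]
    q=s.copy()
    for _ in range(10): q=s/(1+d["k1"]*(q**2).sum(1,keepdims=True))
    T=d["T"]; v=np.c_[q,np.ones(len(q))]@T[:3,:3].T
    return T[:3,3],v
def plane(d,uv,z):
    o,v=ray(d,uv); return o+v*((z-o[2])/v[:,2])[:,None]
def proj(d,P):
    T=d["T"]; c=(np.atleast_2d(P)-T[:3,3])@T[:3,:3]; s=c[:,:2]/c[:,2:]
    s=s*(1+d["k1"]*(s**2).sum(1,keepdims=True)); K=d["camera_matrix"]
    return s*[K[0,0],K[1,1]]+[K[0,2],K[1,2]]
def tri(d1,u1,d2,u2):
    o1,v1=ray(d1,u1); o2,v2=ray(d2,u2); v1,v2=v1[0],v2[0]
    t=np.linalg.lstsq(np.c_[v1,-v2],o2-o1,rcond=None)[0]
    a,b=o1+t[0]*v1,o2+t[1]*v2
    return (a+b)/2,np.linalg.norm(a-b)
def rot(yaw,roll=0):
    "tool down; jaws open along horizontal direction at angle yaw"
    z=np.array([np.cos(yaw),np.sin(yaw),0]); y=np.array([0,0,-1.]); return np.c_[np.cross(y,z),y,z]
E
python3 - <<'E'
from h import *
d=cams.get_image("scene"); e=cams.get_image("side")
print(tri(d,(389,175),e,(262,178)))
for n,uv in [("head",(389,175)),("tip",(352,216)),("neck",(377,192))]: print(n,plane(d,[uv],.145).round(3))
R=manip.current_ee_rot(); p=manip.current_tcp_pos(); T=cams.get_image("wrist")["T"]
print("cam in tool",(R.T@(T[:3,3]-p)).round(3),(R.T@T[:3,:3]).round(3).tolist())
im=d["color"][130:260,320:460]; cv2.imwrite("pics/crop.png",cv2.resize(im,None,fx=4.5,fy=4.5,interpolation=cv2.INTER_CUBIC)[:,:,::-1])
E
```

```text
(array([0.54427126, 0.12210851, 0.15645009]), np.float64(0.000315292126113982))
head [[0.541 0.13  0.145]]
tip [[ 0.541 -0.036  0.145]]
neck [[0.548 0.065 0.145]]
cam in tool [-0.081 -0.141 -0.   ] [[0.001, 0.949, 0.315], [-0.001, -0.315, 0.949], [1.0, -0.001, 0.001]]
```

View pics/crop.png

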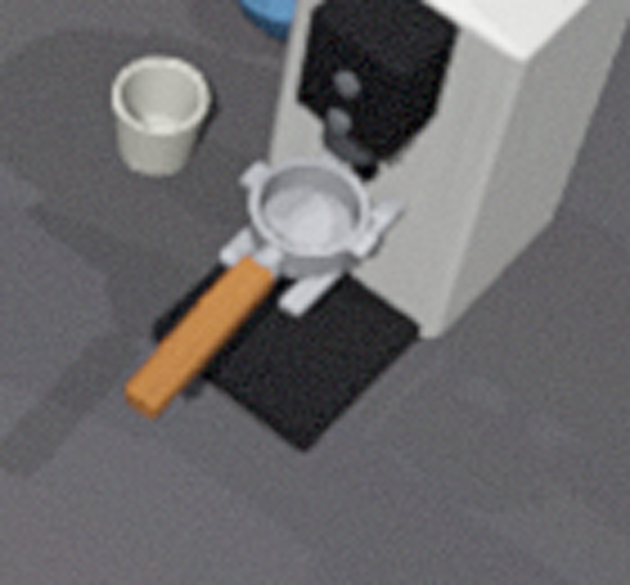

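The crop shows the handle running from about (360,220) to (379,190) in full-picture pixels. The fork prongs are under the head, and the portafilter points roughly along +y in world. I'll rise first, then look from two wrist places on the handle side.

```bash
python3 - <<'E'
from h import *
d=cams.get_image("scene")
print("bystanders",plane(d,[(355,163),(245,272),(297,288),(300,350),(231,360),(263,293)],.0).round(3).tolist())
R=rot(np.pi)
for p in [(.543,-.08,.32),(.543,-.02,.30),(.543,.02,.121),(.543,.09,.121)]:
    for y in (np.pi,0): 
        q=solve_ik(np.array(p),rot(y)); print(p,y,None if q is None else np.round(q,2))
p=manip.current_tcp_pos(); manip.move_l(p+[0,0,.15],speed=.25)
manip.move_to(np.array([.543,-.08,.32]),R)
a=cams.get_image("wrist"); np.save("pics/T1.npy",a["T"]); cv2.imwrite("pics/w1.png",a["color"][:,:,::-1])
e=cams.get_image("side"); cv2.imwrite("pics/side1.png",e["color"][:,:,::-1])
manip.move_to(np.array([.58,-.02,.30]),R)
a=cams.get_image("wrist"); np.save("pics/T2.npy",a["T"]); cv2.imwrite("pics/w2.png",a["color"][:,:,::-1])
print(manip.current_clock(),manip.current_tcp_pos(),manip.current_joint_pos().round(2))
c=np.vstack([cv2.resize(cv2.imread(f"pics/{n}.png"),(480,300)) for n in("w1","w2")]); cv2.imwrite("pics/both.png",c)
E
```

```text
bystanders [[0.387, 0.195, 0.0], [0.377, -0.289, 0.0], [0.517, -0.234, 0.0], [0.629, -0.351, 0.0], [0.513, -0.476, 0.0], [0.456, -0.301, 0.0]]
(0.543, -0.08, 0.32) 3.141592653589793 [-0.28 -0.17  1.68 -0.    1.63  2.86]
(0.543, -0.08, 0.32) 0 [-0.28 -0.17  1.68 -0.    1.63 -0.28]
(0.543, -0.02, 0.3) 3.141592653589793 [-0.17 -0.17  1.72 -0.    1.6   2.97]
(0.543, -0.02, 0.3) 0 [-0.17 -0.17  1.72 -0.    1.6  -0.17]
(0.543, 0.02, 0.121) 3.141592653589793 [-0.1  -0.05  1.9  -0.    1.29  3.04]
(0.543, 0.02, 0.121) 0 [-0.1  -0.05  1.9  -0.    1.29 -0.1 ]
(0.543, 0.09, 0.121) 3.141592653589793 [ 0.03 -0.03  1.89 -0.    1.29 -3.11]
(0.543, 0.09, 0.121) 0 [ 0.03 -0.03  1.89 -0.    1.29  0.03]
4.1583 [ 0.58004356 -0.02007114  0.29986693] [-0.16 -0.08  1.64 -0.    1.59  2.98]
```

View pics/both.png

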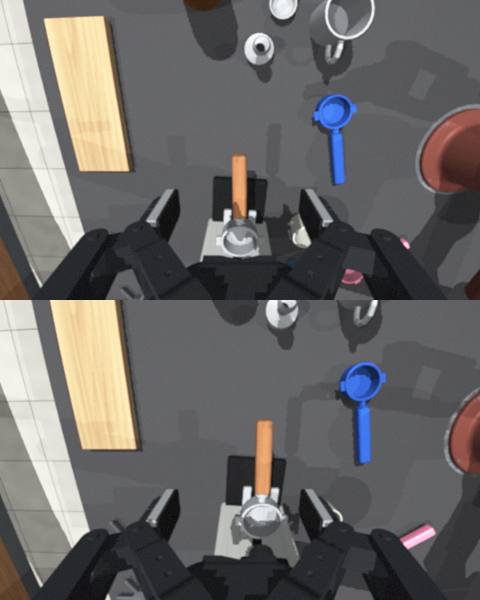

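View pics/side1.png

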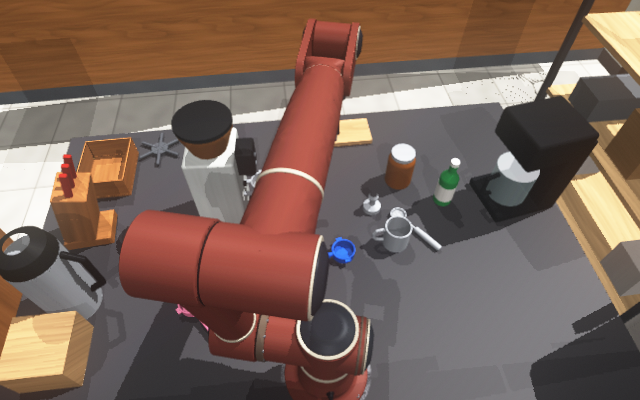

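The wrist views (shown at 0.75 scale) have the handle in the middle, between the fingers. In w1 it runs from about (239,155) to (239,225), with the head at (240,240). In w2 it runs from about (265,420) to (263,497), with the head at (262,517). The tray is black behind it and the arm clears the grinder. Next I'll measure the handle ends, the head and the tray.

```bash
cat > m.py <<'E'
from h import *
d0=cams.get_image("wrist")
def load(n,T):
    d=dict(d0); d["color"]=cv2.imread(f"pics/{n}.png")[:,:,::-1]; d["T"]=np.load(f"pics/{T}.npy"); return d
def ends(d):
    h=cv2.cvtColor(np.ascontiguousarray(d["color"]),cv2.COLOR_RGB2HSV)
    m=cv2.inRange(h,(5,110,60),(22,255,255)); m[:, :250]=0; m[:,420:]=0; m[:150 if d["T"][2,3]>.45 else 100]=0
    n,l,s,c=cv2.connectedComponentsWithStats(m); i=1+np.argmax(s[1:,4]); ys,xs=np.where(l==i)
    b=cv2.boxPoints(cv2.minAreaRect(np.c_[xs,ys].astype(np.float32))); b=b[np.argsort(b[:,1])]
    return b[:2].mean(0),b[2:].mean(0),s[i],b
if __name__=="__main__":
    A,B=load("w1","T1"),load("w2","T2")
    a,b=ends(A),ends(B); print(a[:3],b[:3])
    for k in (0,1): print("end",k,tri(A,a[k],B,b[k]))
    for D,e in((A,a),(B,b)):
        P=plane(D,[e[0],e[1]],.151); v=P[1]-P[0]; print(P.round(4).tolist(),"len",np.linalg.norm(v),"dir deg",np.degrees(np.arctan2(v[1],v[0])))
    c=B["color"][150:400,250:450,::-1]; cv2.imwrite("pics/c2.png",cv2.resize(c,None,fx=2.4,fy=2.4,interpolation=cv2.INTER_CUBIC))
    c1=A["color"][190:360,250:400,::-1]; cv2.imwrite("pics/c1.png",cv2.resize(c1,(529,600),interpolation=cv2.INTER_CUBIC))
    x=np.hstack([cv2.resize(c,(400,500),interpolation=cv2.INTER_CUBIC),cv2.resize(A["color"][190:360,250:386,::-1],(400,500),interpolation=cv2.INTER_CUBIC)]); cv2.imwrite("pics/cc.png",x)
E
python3 m.py
```

```text
(array([318.99997, 205.     ], dtype=float32), array([318.99997, 290.     ], dtype=float32), array([ 309,  205,   21,   86, 1668], dtype=int32)) (array([353.7887 , 158.86038], dtype=float32), array([349.46606, 258.28113], dtype=float32), array([ 339,  159,   25,  100, 2162], dtype=int32))
end 0 (array([ 0.54246082, -0.04661825,  0.14023615]), np.float64(0.0009811610736342427))
end 1 (array([0.54291518, 0.07375206, 0.1434665 ]), np.float64(0.0002049869439459553))
[[0.5428, -0.0508, 0.151], [0.543, 0.0681, 0.151]] len 0.11885903723856253 dir deg 89.93450533012886
[[0.5434, -0.0483, 0.151], [0.5438, 0.0694, 0.151]] len 0.11767400699469557 dir deg 89.82390148002408
```

View pics/cc.png

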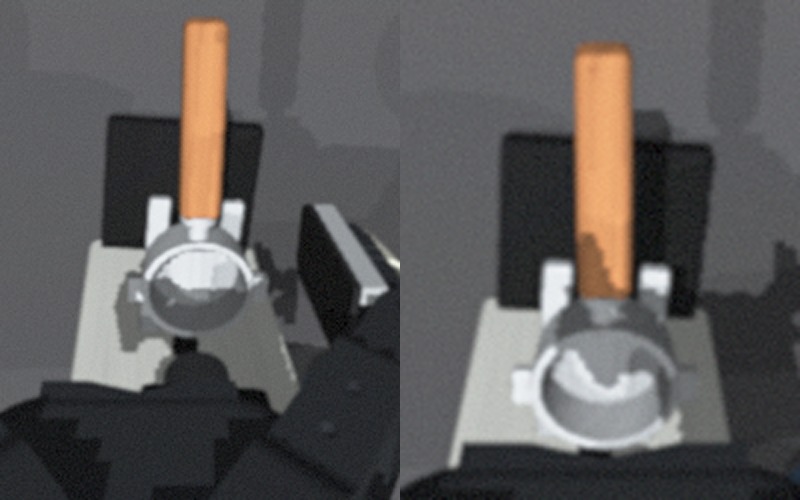

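The crops show the whole handle, the two prong ends and the tray's front edge, with the grinder slightly turned. Next I'll get the push direction from the tray (z=0.018) and the prong ends (z=0.12).

```bash
python3 - <<'E'
from m import *
A,B=load("w1","T1"),load("w2","T2"); S=cams.get_image("scene")
b=lambda u:np.array(u)/2+[250,150]; a=lambda u:(np.array(u)-[400,0])/2.941+[250,190]; s=lambda u:np.array(u)/4.5+[320,130]
ang=lambda v:np.degrees(np.arctan2(v[1],v[0])).round(2)
for n,D,f,t in (("w1",A,a,[(503,133),(712,147),(498,305)]),("w2",B,b,[(108,116),(262,127),(102,243)]),("scene",S,s,[(305,450),(155,330),(418,333)])):
    P=plane(D,[f(x) for x in t],.018); print(n,P[:,:2].round(3).tolist(),"width",np.linalg.norm(P[1]-P[0]).round(3),"front->push deg",ang(P[1]-P[0])-90,"side deg",ang(P[2]-P[0]))
for n,D,f,t in (("w1",A,a,[(557,262),(655,266)]),("w2",B,b,[(160,197),(233.5,201)])):
    P=plane(D,[f(x) for x in t],.12); print(n,"prongs",P[:,:2].round(4).tolist(),"sep",np.linalg.norm(P[1]-P[0]).round(3),"push",ang(P[1]-P[0])-90, "mid",P.mean(0)[:2].round(4))
print("prong tips 3d",[tri(A,a(p),B,b(q))[0].round(3) for p,q in (((557,262),(160,197)),((655,266),(233.5,201)))])
# column base corners on counter, scene: crop (435,333) near corner, (553,215) far corner
P=plane(S,[s((435,335)),s((555,218))],.0); print("column side",P.round(3).tolist(),ang(P[1]-P[0]))
# head rim centre
print("rim",plane(A,[a((605,388))],.15),plane(B,[b((200,289))],.15),tri(A,a((605,388)),B,b((200,289)))[0])
E
```

```text
w1 [[0.602, 0.053], [0.478, 0.062], [0.611, 0.175]] width 0.125 front->push deg 85.71000000000001 side deg 86.13
w2 [[0.604, 0.055], [0.479, 0.065], [0.611, 0.174]] width 0.125 front->push deg 85.65 side deg 86.5
scene [[0.608, 0.055], [0.481, 0.065], [0.615, 0.172]] width 0.127 front->push deg 85.06 side deg 86.53
w1 prongs [[0.5653, 0.0725], [0.5177, 0.0748]] sep 0.048 push 87.21000000000001 mid [0.5415 0.0736]
w2 prongs [[0.5655, 0.0733], [0.518, 0.0762]] sep 0.048 push 86.44 mid [0.5417 0.0747]
prong tips 3d [array([0.565, 0.075, 0.116]), array([0.517, 0.079, 0.114])]
column side [[0.62, 0.188, 0.0], [0.632, 0.318, 0.0]] 84.91
rim [[0.54206249 0.12159142 0.15      ]] [[0.54109741 0.12123336 0.15      ]] [0.54194223 0.11704169 0.15523843]
```

Measurements, held against the text:

| What | Measured | Check |
|---|---|---|
| Handle length | 118–120 mm | 120 mm |
| Handle height | about 0.142 | axis at 0.14 |
| Prong spacing | 48 mm | 48 mm between prong centres |
| Prong height | 0.115 | 0.120 |
| Tray to prong tips | 15 mm | 15 mm |

- **Push:** the direction is about 86°, and home comes out near (0.546, 0.143).
- **Head:** it is near (0.543, 0.121), so it has about 22 mm to go. That puts it 13 mm short of the switch, inside the stated 6–20 mm.
- **Grip:** I'll take the handle about 88 mm from the head's centre, which lowers the tipping moment and stays clear of the prongs.

```bash
python3 - <<'E'
from h import *
for p in [(.5432,.033,.121),(.5455,.06,.121),(.535,-.06,.23)]: print(np.round(solve_ik(np.array(p),rot(np.pi)),3))
manip.move_l(np.array([.5432,.033,.24]),rot(np.pi),speed=.15)
print("hit",manip.move_l(np.array([.5432,.033,.122]),speed=.1,contact_N=8))
print(manip.current_tcp_pos().round(4),manip.current_wrist_force().round(2))
manip.close(); print(manip.current_gripper_width(),manip.current_wrist_force().round(2),manip.current_ft_torque().round(3),manip.current_tcp_pos().round(4),manip.current_clock())
w=cams.get_image("wrist"); cv2.imwrite("pics/w3.png",w["color"][:,:,::-1])
e=cams.get_image("scene"); cv2.imwrite("pics/s3.png",e["color"][:,:,::-1])
cv2.imwrite("pics/g.png",np.vstack([cv2.resize(w["color"][:,:,::-1],(480,300)),cv2.resize(e["color"][110:260,300:540,::-1],(480,300))]))
E
```

```text
[-0.076 -0.045  1.901 -0.     1.286  3.065]
[-0.026 -0.034  1.89  -0.     1.285  3.116]
[-0.25  -0.155  1.815 -0.     1.481  2.892]
hit False
[0.5439 0.033  0.123 ] [-0.16  0.81  0.06]
0.023246546338688057 [-1.24  0.23  2.39] [0.117 0.221 0.062] [0.5432 0.033  0.1222] 6.9583
```

View pics/g.png

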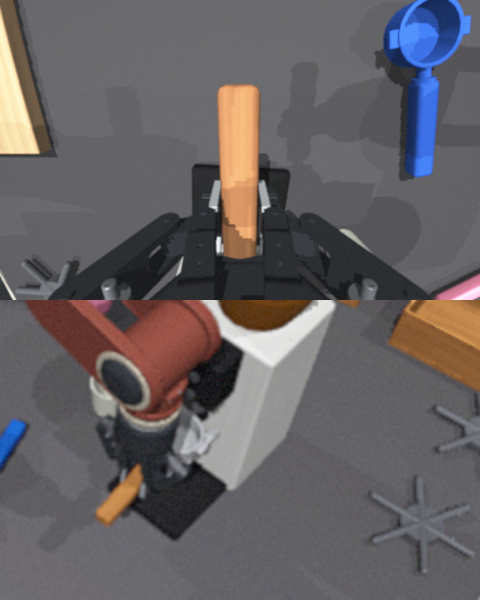

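The handle is held (finger width 23 mm). Before pushing I need to check the clearance between the red wrist link and the grinder's housing and hopper.

```bash
python3 - <<'E'
from h import *
S=cams.get_image("scene"); e=cams.get_image("side")
for z in (.3,.35,.4,.45): print(z,plane(S,[(410,130),(361,150),(392,112)],z).round(3).tolist())
c=lambda im,y0,y1,x0,x1,k:cv2.resize(np.ascontiguousarray(im[y0:y1,x0:x1,::-1]),None,fx=k,fy=k,interpolation=cv2.INTER_CUBIC)
cv2.imwrite("pics/clr.png",np.hstack([c(S["color"],40,240,320,510,2.1),c(e["color"],60,260,140,330,2.1)]))
E
```

```text
0.3 [[0.551, 0.172, 0.3], [0.495, 0.046, 0.3], [0.483, 0.193, 0.3]]
0.35 [[0.569, 0.131, 0.35], [0.516, 0.013, 0.35], [0.505, 0.151, 0.35]]
0.4 [[0.586, 0.09, 0.4], [0.537, -0.021, 0.4], [0.526, 0.109, 0.4]]
0.45 [[0.604, 0.05, 0.45], [0.557, -0.054, 0.45], [0.548, 0.067, 0.45]]
```

View pics/clr.png

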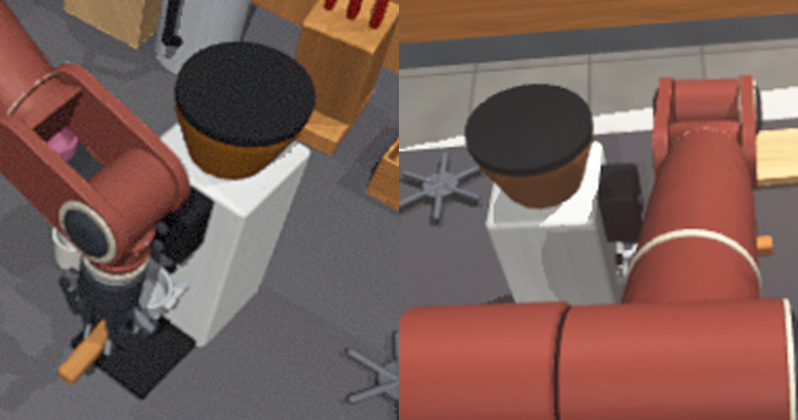

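The wrist link at z≈0.4 reaches y≈0.09, and the grinder's face is at y≈0.18 with the housing at y≈0.14. A 22 mm push is clear, so I'll push until the force rises and then hold.

```bash
python3 - <<'E'
from h import *
u=np.array([np.cos(np.radians(86)),np.sin(np.radians(86)),0])
p0=manip.current_tcp_pos(); f0=manip.current_wrist_force()
def rep(s):
    d=manip.current_tcp_pos()-p0; print(s,"adv mm",(d@u*1e3).round(2),"dp",(d*1e3).round(2),"F",(manip.current_wrist_force()-f0).round(2),"M",manip.current_ft_torque().round(2),"t",round(manip.current_clock(),2))
h=manip.move_l(p0+.030*u,speed=.025,contact_N=16); rep(h)
for i in range(3): manip.dwell(.2); rep("")
np.save("p0.npy",np.r_[p0,f0])
E
```

```text
True adv mm 22.11 dp [ 1.96 22.03  0.2 ] F [ 1.24 -3.68  1.43] M [-0.3   0.04 -0.02] t 8.09
 adv mm 21.84 dp [ 1.89 21.76  0.18] F [ 1.39 -3.33  1.23] M [-0.13  0.02  0.02] t 8.29
 adv mm 21.7 dp [ 1.88 21.63  0.19] F [ 0.76 -2.48  1.79] M [-0.07 -0.05  0.05] t 8.49
 adv mm 21.66 dp [ 1.87 21.58  0.16] F [ 1.94 -1.67  2.34] M [-0.06 -0.03  0.01] t 8.69
```

Contact came at 22 mm as predicted, but the holding force fell back to about 2 N. I'll press further in small steps while watching the force.

```bash
python3 - <<'E'
from h import *
u=np.array([np.cos(np.radians(86)),np.sin(np.radians(86)),0])
z=np.load("p0.npy"); p0,f0=z[:3],z[3:]
def rep(s):
    F=np.mean([manip.current_wrist_force()-f0 for _ in range(5)],0)
    d=manip.current_tcp_pos()-p0; print(s,"adv mm",(d@u*1e3).round(2),"dp",(d*1e3).round(2),"F",F.round(2),"M",manip.current_ft_torque().round(2),"w",round(manip.current_gripper_width(),4),"t",round(manip.current_clock(),2)); return F
for k in range(1,7):
    h=manip.move_l(p0+(.0215+.001*k)*u,speed=.02,contact_N=25); manip.dwell(.15); F=rep((k,h))
    if -F[1]>22: break
w=cams.get_image("wrist"); cv2.imwrite("pics/w4.png",w["color"][:,:,::-1]); np.save("pics/T4.npy",w["T"])
s=cams.get_image("scene"); cv2.imwrite("pics/s4.png",s["color"][:,:,::-1])
c=lambda im,y0,y1,x0,x1,k:cv2.resize(np.ascontiguousarray(im[y0:y1,x0:x1]),None,fx=k,fy=k,interpolation=cv2.INTER_CUBIC)
a=c(cv2.imread("pics/s4.png"),150,240,340,430,4.4); b=c(cv2.imread("pics/s3.png"),150,240,340,430,4.4)
cv2.imwrite("pics/press.png",np.hstack([b,a]))
E
```

```text
(1, False) adv mm 21.66 dp [ 1.82 21.59  0.21] F [ 1.39 -5.3   1.58] M [-0.48 -0.04  0.09] w 0.0231 t 9.09
(2, False) adv mm 22.04 dp [ 1.84 21.96  0.23] F [ 0.79 -7.54  2.79] M [-0.76  0.02  0.  ] w 0.0233 t 9.49
(3, False) adv mm 22.48 dp [ 1.88 22.4   0.26] F [ 0.59 -9.31  1.79] M [-0.98  0.02  0.08] w 0.0235 t 9.89
(4, False) adv mm 22.55 dp [ 1.9  22.48  0.3 ] F [-1.000e-02 -1.303e+01  3.010e+00] M [-1.45  0.09  0.04] w 0.0234 t 10.29
(5, False) adv mm 22.68 dp [ 1.81 22.6   0.17] F [  0.72 -15.54   3.07] M [-2.04  0.18  0.11] w 0.0231 t 10.69
(6, False) adv mm 22.69 dp [ 1.86 22.62  0.25] F [ -0.84 -19.37   4.2 ] M [-2.5   0.26  0.11] w 0.0231 t 11.09
```

View pics/press.png

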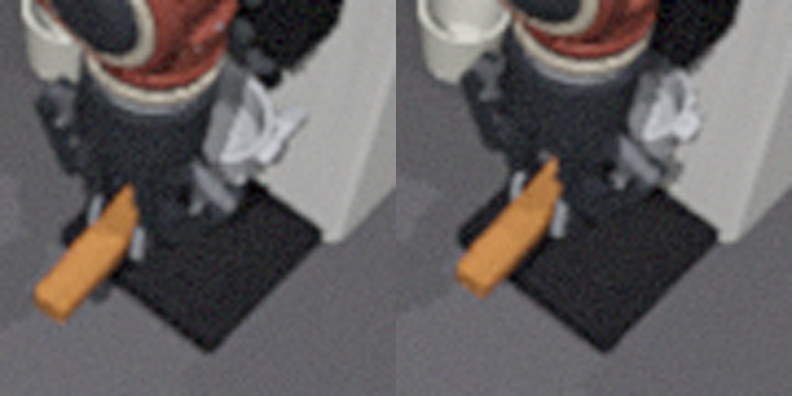

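The pictures before and after show the handle about 22 mm further in. The force now rises with no further travel (19 N at 22.7 mm), so the head is hard against the face. I'll hold it there, then draw it straight out, lift a little and check that it is level.

```bash
python3 - <<'E'
from h import *
u=np.array([np.cos(np.radians(86)),np.sin(np.radians(86)),0])
z=np.load("p0.npy"); p0,f0=z[:3],z[3:]
def rep(s):
    F=manip.current_wrist_force()-f0
    d=manip.current_tcp_pos()-p0; print(s,"adv mm",(d@u*1e3).round(2),"dp",(d*1e3).round(2),"F",F.round(2),"M",manip.current_ft_torque().round(2),"w",round(manip.current_gripper_width(),4),"t",round(manip.current_clock(),2))
for _ in range(4): manip.dwell(.65); rep("hold")
q=p0+.0227*u; q[2]=p0[2]
manip.move_l(q-.085*u,speed=.06); manip.dwell(.2); rep("out")
w=cams.get_image("wrist"); cv2.imwrite("pics/w5.png",w["color"][:,:,::-1]); np.save("pics/T5.npy",w["T"])
manip.move_l(q-.085*u+[0,0,.02],speed=.03); manip.dwell(.3); rep("lift")
w=cams.get_image("wrist"); cv2.imwrite("pics/w6.png",w["color"][:,:,::-1]); np.save("pics/T6.npy",w["T"])
e=cams.get_image("scene"); cv2.imwrite("pics/s6.png",e["color"][:,:,::-1])
c=lambda im,y0,y1,x0,x1,k:cv2.resize(np.ascontiguousarray(im[y0:y1,x0:x1]),None,fx=k,fy=k,interpolation=cv2.INTER_CUBIC)
cv2.imwrite("pics/lift.png",np.vstack([cv2.resize(np.hstack([cv2.imread("pics/w5.png"),cv2.imread("pics/w6.png")]),(800,250)),cv2.resize(c(e["color"][:,:,::-1],140,260,310,590,2.857),(800,343))]))
E
```

```text
hold adv mm 22.73 dp [ 1.84 22.66  0.2 ] F [ -1.41 -19.69   3.89] M [-2.54  0.25  0.16] w 0.0232 t 11.84
hold adv mm 22.71 dp [ 1.84 22.63  0.21] F [ -0.73 -20.08   3.63] M [-2.47  0.23  0.14] w 0.0229 t 12.49
hold adv mm 22.69 dp [ 1.85 22.62  0.22] F [ -0.7  -19.94   3.6 ] M [-2.47  0.2   0.14] w 0.023 t 13.14
hold adv mm 22.7 dp [ 1.87 22.63  0.22] F [ -0.93 -19.66   2.82] M [-2.48  0.19  0.14] w 0.023 t 13.79
out adv mm -62.54 dp [-4.460e+00 -6.238e+01 -6.000e-02] F [ 0.62  0.63 -0.46] M [0.13 0.04 0.01] w 0.0233 t 15.64
lift adv mm -62.29 dp [ -4.47 -62.13  19.78] F [ 1.41  0.04 -4.56] M [-0.25  0.01 -0.02] w 0.0227 t 16.81
```

View pics/lift.png

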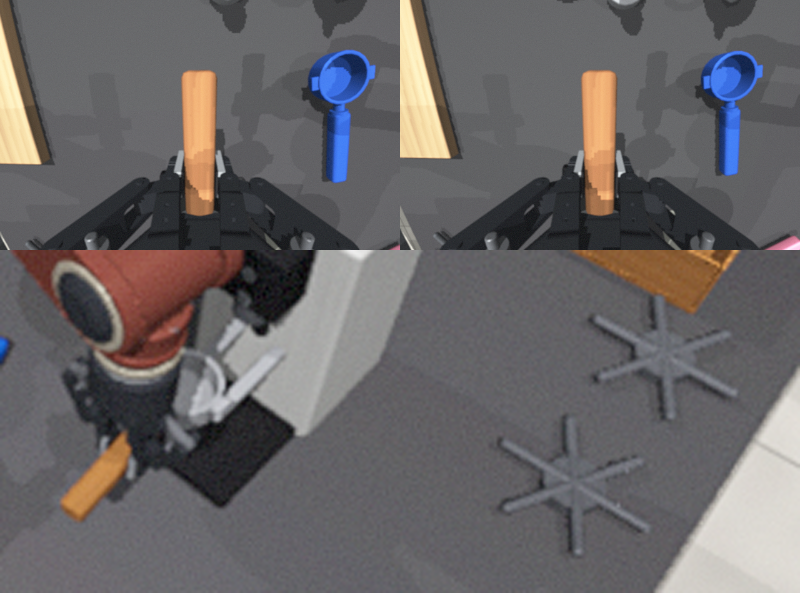

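The portafilter is off the fork: the load rose by about 4 N, against a 3.5 N weight. The prongs behind it are bare, and the handle looks the same in both wrist views (pixels about (200,70)–(200,213)). I'll measure any sag in numbers, lift the rest of the way and measure again.

```bash
python3 - <<'E'
from h import *
def ext(im):
    h=cv2.cvtColor(im,cv2.COLOR_BGR2HSV); m=cv2.inRange(h,(5,110,60),(22,255,255)); m[:,:250]=0; m[:,420:]=0
    n,l,s,c=cv2.connectedComponentsWithStats(m); i=1+np.argmax(s[1:,4]); ys,xs=np.where(l==i)
    t=ys.min(); row=[np.ptp(xs[(ys>=t+a)&(ys<t+a+15)]) for a in (5,40)]
    return s[i][:4].tolist(), row
for n in ("w3","w4","w5","w6"): print(n,ext(cv2.imread(f"pics/{n}.png")))
p=manip.current_tcp_pos(); z=np.load("p0.npy")
g=p.copy(); g[2]=z[2]+.105
manip.move_l(g,speed=.06); manip.dwell(.6)
w=cams.get_image("wrist"); cv2.imwrite("pics/w7.png",w["color"][:,:,::-1]); print("w7",ext(cv2.imread("pics/w7.png")))
# sensitivity: predicted tip row vs pitch
q=manip.current_tcp_pos(); print(q.round(4),manip.current_clock(),(manip.current_wrist_force()-z[3:]).round(2),manip.current_ft_torque().round(3),manip.current_gripper_width(),abs(manip.current_dq()).max(), manip.current_ee_rot().round(3).tolist())
for th in (0,.05,.1):
    a=np.array([0,-.082*np.cos(th)-.011*np.sin(th),.019+.011*np.cos(th)+.082*np.sin(th)]); print(th,proj(w,q+a).round(1))
s=cams.get_image("side"); e=cams.get_image("scene")
c=lambda im:cv2.resize(np.ascontiguousarray(im[:,:,::-1]),(480,300))
cv2.imwrite("pics/fin.png",np.vstack([c(e["color"]),c(s["color"])]))
E
```

```text
w3 ([290, 113, 57, 232], [np.int64(56), np.int64(54)])
w4 ([290, 113, 57, 232], [np.int64(56), np.int64(54)])
w5 ([291, 113, 56, 232], [np.int64(55), np.int64(54)])
w6 ([290, 113, 57, 232], [np.int64(56), np.int64(54)])
w7 ([290, 113, 57, 232], [np.int64(56), np.int64(54)])
[ 0.5388 -0.0292  0.2271] 19.125 [ 1.66  0.18 -4.85] [-0.221  0.008 -0.002] 0.022866003495457175 0.0019509280404756502 [[-0.0, -0.001, -1.0], [1.0, -0.008, -0.0], [-0.008, -1.0, 0.001]]
0 [[318.4 102.8]]
0.05 [[318.3 101.2]]
0.1 [[318.3 100.2]]
```

View pics/fin.png

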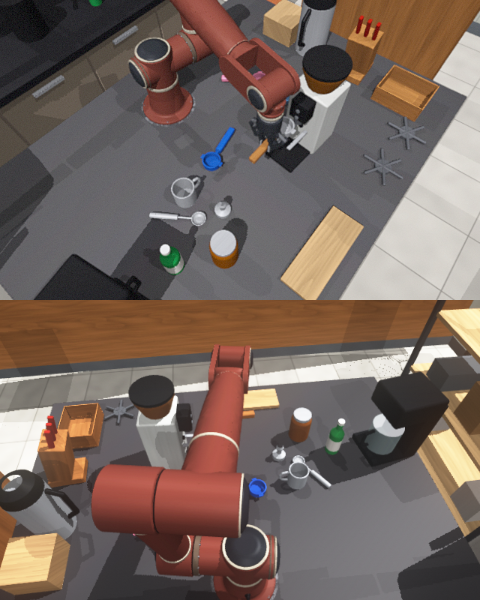

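The handle's outline in the wrist picture has not changed from grasp to final lift (within 1 px in place and width), so it has not sagged. The arm is still, the load is steady and the bystanders are in place, so I'm handing it in.

```bash
python3 -c "
from h import *
job.job_done(); print(manip.current_clock())"
```

```text
the job is handed in; nothing more can be done
the job is handed in; nothing more can be done
```

The job is handed in: the portafilter was dosed, drawn out and is held up level and still in the gripper. No verdict is reported, so everything below rests on my own readings.

**What I did**
- **Grasp:** I gripped the handle about 88 mm from the head's centre. It was found from two wrist views and cross-checked with the scene camera.
- **Push and hold:** I pushed along the measured fork direction (about 86° in world). It went 22.7 mm in, against 22 mm predicted, and I held it at the stop with about 20 N for 2.6 s.
- **Draw out and lift:** I drew it back 85 mm, putting the head about 191 mm from the grinder's centre. Then I lifted it 105 mm.

**Last checks**
- **Held and still:** the finger width was steady at 23 mm and the joint speeds near zero at 19.1 s on the clock. The wrist load had risen by about 4–5 N since leaving the fork, a little above the 3.5 N weight.
- **Level:** the handle's outline in the wrist picture stayed within 1 px from grasp to final pose, and the tool was tilted only 0.008 rad. The outline's position barely changes with tilt, so that check is a coarse one.
- **Bystanders:** by eye, they stand where they were.

**What disagreed or was not checked**
- **First contact:** the first stop fired early, and the push there faded to about 2 N. I pressed further until the force rose with no further travel.
- **Alignment:** the handle is turned about 4° from the fork's axis. I kept that angle throughout.
- **Heights:** the two-view prong height came out at 115 mm, against 120 mm in the text.
- **Switch:** I could not see it; that it was pressed in is inferred from the hard stop at the predicted place.

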